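# Find the tired shock mount and fold down its reject tag

## Task

Three spring shock mounts are in for inspection and one has a tired spring. Work along the row from the robot's left to its right: push each mount's round top pad down several millimetres with a fingertip, let it spring back, and feel which gives most easily; then push the hinged white tag on that mount's holder down flat, to mark it as a reject. Leave the other two tags standing, and do not pick up or shift the loupe, workpieces, jar, brush or calliper that lie about.

Things in the scene. Friction and masses are not known exactly. Their poses are not given: they have to be found in the camera images.
- bed: dark fixture plate 180 (x) x 540 (y) x 12 mm, fixed to the bench, carrying three like-looking shock mounts in a row along its y, 175 mm apart: left (y = +175 mm), middle (0), right (-175). Origin: centre of its underside, on the bench; x points away from the robot, y to the robot's left. Each mount sits on a grey holder 144 (x) x 84 (y) x 8 mm, with a hinged white tag on its near half
- left_pad (a point): where the centre of the left mount's pad top is at rest: a flat round pad 46 mm across, black rubber face, 76 mm above the bench, on a coil spring. It can be pushed straight down 16 mm. The point stays here when the pad moves. Axes as the fixture plate's
- left_tag (a point): middle of the top face of the left holder's tag once it is flat, 30.5 mm above the bench. Tag: white plate 34 (y) x 52 x 3 mm with a steel eyelet near its free edge; its hinge pin, along y, is 26 mm from here to +x, 29 mm above the bench. It starts leaning up from the hinge towards the robot, free edge up to 73 mm above the bench. Push from straight above this point. Axes as the plate's
- middle_pad (a point): where the centre of the middle mount's pad top is at rest: a flat round pad 46 mm across, black rubber face, 76 mm above the bench, on a coil spring. It can be pushed straight down 16 mm. The point stays here when the pad moves. Axes as the fixture plate's
- middle_tag (a point): middle of the top face of the middle holder's tag once it is flat, 30.5 mm above the bench. Tag: white plate 34 (y) x 52 x 3 mm with a steel eyelet near its free edge; its hinge pin, along y, is 26 mm from here to +x, 29 mm above the bench. It starts leaning up from the hinge towards the robot, free edge up to 73 mm above the bench. Push from straight above this point. Axes as the plate's
- right_pad (a point): where the centre of the right mount's pad top is at rest: a flat round pad 46 mm across, black rubber face, 76 mm above the bench, on a coil spring. It can be pushed straight down 16 mm. The point stays here when the pad moves. Axes as the fixture plate's
- right_tag (a point): middle of the top face of the right holder's tag once it is flat, 30.5 mm above the bench. Tag: white plate 34 (y) x 52 x 3 mm with a steel eyelet near its free edge; its hinge pin, along y, is 26 mm from here to +x, 29 mm above the bench. It starts leaning up from the hinge towards the robot, free edge up to 73 mm above the bench. Push from straight above this point. Axes as the plate's
- pad_1 (a joint): how far one of the three pads is pushed down, m: 0 = up, at rest; 0.016 = on its stop. Which of the mounts it belongs to changes and is not told. It starts to move at 0.5 to 1 N, then takes 0.4 to 1.1 N more per mm; the softest takes under half the extra force per mm of either other. It springs back up when let go
- pad_2 (a joint): how far one of the three pads is pushed down, m: 0 = up, at rest; 0.016 = on its stop. Which of the mounts it belongs to changes and is not told. It starts to move at 0.5 to 1 N, then takes 0.4 to 1.1 N more per mm; the softest takes under half the extra force per mm of either other. It springs back up when let go
- pad_3 (a joint): how far one of the three pads is pushed down, m: 0 = up, at rest; 0.016 = on its stop. Which of the mounts it belongs to changes and is not told. It starts to move at 0.5 to 1 N, then takes 0.4 to 1.1 N more per mm; the softest takes under half the extra force per mm of either other. It springs back up when let go
- tag_1 (a joint): angle of one of the three tags, rad; which holder it is on changes and is not told (its number has nothing to do with the pads'). Starts at 0 to 0.25 (55 to 40 degrees above flat); 0.96 = flat; grows as it is pushed down, goes negative if lifted. Stiff hinge: stays where it is left, takes about 2 N at mid-length
- tag_2 (a joint): angle of one of the three tags, rad; which holder it is on changes and is not told (its number has nothing to do with the pads'). Starts at 0 to 0.25 (55 to 40 degrees above flat); 0.96 = flat; grows as it is pushed down, goes negative if lifted. Stiff hinge: stays where it is left, takes about 2 N at mid-length
- tag_3 (a joint): angle of one of the three tags, rad; which holder it is on changes and is not told (its number has nothing to do with the pads'). Starts at 0 to 0.25 (55 to 40 degrees above flat); 0.96 = flat; grows as it is pushed down, goes negative if lifted. Stiff hinge: stays where it is left, takes about 2 N at mid-length
- loupe: black stand loupe 36 mm round, 36 mm tall, on the plate between the left and middle mounts; origin at the centre of its underside
- part1: milled steel workpiece 40 x 32 x 24 mm with a slot along its top, on the plate between the middle and right mounts; origin at the centre of its underside
- part2: another such workpiece, on the plate between the left and middle mounts; origin at the centre of its underside
- pot: small jar with a grey cap, 54 mm round, 55 mm tall, on the plate between the middle and right mounts; origin at the centre of its underside
- brush: flat dusting brush with wooden handle, about 165 mm long, 15 mm high, lying on the bench to the left of the plate; origin under the middle of its length
- calliper: steel dial calliper 230 mm long, 14 mm high, lying on the bench to the right of the plate; origin under the middle of its beam

How it is judged:
On the way, in this order (a step that is already met when the one before it is completed fails the run):
1. the left pad is pushed down (3 mm or more) (horizontal distance between the grasp point and left_pad below 0.07 m and value of joint any of pad_1, pad_2, pad_3 above 0.003 m), for 0.05 s.
2. the middle pad is pushed down (3 mm or more) (horizontal distance between the grasp point and middle_pad below 0.07 m and value of joint any of pad_1, pad_2, pad_3 above 0.003 m), for 0.05 s.
3. the right pad is pushed down (3 mm or more) (horizontal distance between the grasp point and right_pad below 0.07 m and value of joint any of pad_1, pad_2, pad_3 above 0.003 m), for 0.05 s.
4. the softest mount's tag is pushed down flat (value of joint tag_1 above 0.84 rad), for 0.1 s.
At the end, for the whole second after the job is handed in: The tag of the softest mount lies flat (0.84 rad or more of 0.96), the other two tags still stand (under 0.45 rad), all pads are back up (within 2.5 mm), and the loose things are within 25 mm of where they stood (value of joint tag_1 above 0.84 rad and value of joint each of tag_2, tag_3 below 0.45 rad and value of joint each of pad_1, pad_2, pad_3 below 0.0025 m and distance of each of loupe, part1, part2, pot, brush, calliper from where it was at the start of the episode below 0.025 m); the robot touches nothing.
It fails at once if the tag of a sound mount is pushed down (value of joint any of tag_2, tag_3 above 0.45 rad).
It fails at once if a tag is lifted instead of pushed (value of joint any of tag_1, tag_2, tag_3 below -0.15 rad).
It fails at once if the loupe, a workpiece, the jar, the brush or the calliper is picked up or shifted by more than 25 mm (distance of any of loupe, part1, part2, pot, brush, calliper from where it was at the start of the episode above 0.025 m).
It also fails if it takes over 48 s, if anything falls off the work surface, if the arm or the gripper's body presses on something with over 40 N, if the wrist force passes 120 N, or if a joint passes its speed limit or range.

## Robot

A 6-joint arm with a two-finger parallel gripper is mounted at the origin on the work surface. World frame = base frame: x ahead of the robot, y to its left, z up, the work surface at z = 0. Lengths are in m, angles in rad, forces in N, time in s.
With the tool pointing down it reaches from about 0.35 to 0.975 m from the base axis. Payload 4.9 kg.
Tool frame: the origin (TCP) lies at the centre of the arm's flange, where the gripper is bolted on; the fingertips stand 173 mm ahead of it and the grasp point (between the pads) lies 155 mm ahead of it (ctrl.finger_overhang is the distance from the TCP to the fingertips, in m); z points along the fingers, y is the direction in which the jaws open and shut (so a half turn about z gives the same grasp; the last joint's range is limited). The gripper opens to 85 mm and grips with 20 to 120 N. Pads are 22 mm wide; open, the fingers measure 114 mm over their backs; the gripper's body (76 mm by 85 mm) begins 54 mm behind the grasp point. The pads swing forward as they close: fully open they stand 13 mm farther back than shut.
Start: joints at [1.194, 0.053, 1.613, -0, 1.476, -0.119], TCP at [0.159, 0.604, 0.405] pointing down, gripper open.
Joint ranges: [-3.01, 3.01], [-1.01, 2.22], [0.06, 2.58], [-1.02, 4.17], [0.09, 2.62], [-3.14, 3.14]. Speed limits (rad/s): [2.57, 2.57, 3.14, 3.14, 3.14, 3.14].

## Interface

Orientations are given as a rotation vector (axis times angle).
In Python, from station import ctrl, eyes, spotter gives the robot as it stands.
- The arm moves only by the shell command python3 -m crank 'ROWS' [FORCE]. ROWS is JSON, a list of rows, each a list of 7 numbers: the turn, a rotation vector about the tool's x, y, z in rad, then the shift along the tool's x, y, z in mm, then the closure, from -1 (fully open) to 1 (shut). A call has 1 to 8 rows; each row shifts and turns the pose as measured when the row begins, along the tool's axes as they then stand; what a row does not reach is not made up. A row lasts 1/12 s, in which the tool goes at most 41.7 mm and 7.16 degrees, less where a joint would pass 70% of its speed; a pose out of reach is approached as far as the arm can. A call is refused whole if a number of a shift passes 41.7 or a number of a turn 0.125, either way. A call with a gripper value outside its range is refused whole. The fingers move at their own pace and stop on an object; FORCE is the grip in N (left out, the last holds). Time passes only in rows, so rows that do not move let the fingers close. It gives the time, the measured TCP pose, the force and the opening at its end, in the units of the state.
- ctrl.get_obs(): the state, without advancing time (a new reading comes with each control period).
- eyes.get_image(name): name is "scene" or "top"; returns a dict with "image" (420x560x3 uint8, red, green, blue), "vertical_fov" (degrees; the focal length in pixels is half the picture's height over the tangent of half this angle, whatever the lens; pixels are square), "cx", "cy" (the principal point, pixels), "rvec" (rotation vector, rad) and "tvec" (3), from world to camera coordinates, as OpenCV has them. Camera axes: x right, y down, z forward; pixel columns grow to the right and rows downward; lengths in m; the calibration is good to about 2 mm. A picture is of the moment at which its call begins. There is no depth.
- ctrl.finish_job(): hands the job in, once; it reports no verdict.
Trained networks look in a picture, given as the dict that the camera call returned (one of the last four; its "shot" number tells which), for a name from the list of things; names that differ only in an ending like _2 or _b are one class to them, and where a whole thing is asked for, a point or a joint stands for the part that bears it (a point fixed in the world has none). Each returns a list of dicts, best first, with "confidence" (0 to 1); they miss things now and then, are a little off and sometimes report something else, mostly with a low value. They report only what shows in the picture. A call takes as long as a camera call.
- spotter.look_for(query, picture): "centre" ([x, y, z] in m, in world coordinates, good to about 4 mm: the middle of the surface that is visible of it).
- spotter.outline_of(query, picture): "region" (420x560 bool, what is visible of it).
- spotter.mark_of(query, picture): "centre" ([x, y, z] in m, in world coordinates, good to about 4 mm: a listed point, or the origin of a listed thing).
The state is a dict: "t": time; "q": joint angles; "dq": joint speeds; "effort": joint torques, N m; "tool_pos": TCP position; "tool_rot": TCP orientation; "contact_force": force on the tool from outside, world axes, zero at the start; "wrist_torque": the same for the moment, N m; "opening": finger opening in m.
Only numpy, scipy, OpenCV 4.12 (cv2) and the standard library are available. Lean on these libraries where they do the work, as an engineer would, in place of code of your own. Each camera call takes 0.05 s, during which the arm holds its last target.

## Working session

There is one attempt and no reset: what is moved stays moved. The work goes in short steps, Python scripts to look and compute and a shell command to move; the robot and the scene stay as the last step left them, time stands still between calls to the robot, and variables do not carry over. Pictures are saved under pics/ and viewed, and the job is handed in when it is done.

```bash
mkdir -p pics; ls
python3 - <<'E'
from station import ctrl, eyes, spotter
import cv2,numpy as np
o=ctrl.get_obs()
for k in o: print(k,np.round(o[k],3))
print(ctrl.finger_overhang)
for n in ["scene","top"]:
    p=eyes.get_image(n); cv2.imwrite(f"pics/{n}0.png",p["image"][:,:,::-1])
    print(n,p["vertical_fov"],p["cx"],p["cy"],p["rvec"],p["tvec"])
    for q in ["bed","left_pad","middle_pad","right_pad","left_tag","middle_tag","right_tag","loupe","part1","part2","pot"]:
        r=spotter.mark_of(q,p); print(q,[(np.round(a["centre"],3).tolist(),round(a["confidence"],2)) for a in r[:3]])
E
```

```text
pics
t 0.0
q [ 1.194  0.053  1.614  0.     1.476 -0.119]
dq [ 0.001  0.     0.001  0.    -0.001 -0.001]
effort [ 0.0000e+00 -3.9367e+01 -3.7018e+01 -0.0000e+00  7.0000e-03  0.0000e+00]
tool_pos [0.159 0.604 0.403]
tool_rot [-4.040e-01 -3.115e+00  3.000e-03]
contact_force [0.583 0.177 1.238]
wrist_torque [0.039 0.014 0.008]
opening 0.086
0.1734
scene 43.40793930613686 272.8247747658835 206.34045120972448 [ 0.97720804  2.52261748 -0.97462567] [ 0.40124025 -0.20204491  1.48968284]
bed [([0.552, -0.027, 0.001], 0.87)]
left_pad [([0.627, 0.136, 0.075], 0.58)]
middle_pad [([0.588, -0.034, 0.071], 0.84)]
right_pad [([0.546, -0.203, 0.072], 0.57)]
left_tag [([0.556, 0.15, 0.03], 0.96)]
middle_tag [([0.518, -0.018, 0.032], 0.7)]
right_tag [([0.48, -0.19, 0.027], 0.83)]
loupe [([0.537, 0.068, 0.01], 0.82), ([0.511, 0.372, -0.003], 0.31)]
part1 [([0.615, 0.056, 0.011], 0.66), ([0.48, -0.1, 0.013], 0.64)]
part2 [([0.615, 0.056, 0.011], 0.66), ([0.48, -0.1, 0.013], 0.64)]
pot [([0.581, -0.13, 0.018], 0.57)]
top 43.70166078705911 274.8731426707704 212.82528891201216 [ 2.15942861 -2.10652652  0.16423598] [0.01143087 0.5407142  1.32298508]
bed []
left_pad [([0.627, 0.142, 0.07], 0.58)]
middle_pad [([0.589, -0.033, 0.08], 0.86), ([0.625, 0.143, 0.072], 0.42)]
right_pad [([0.545, -0.201, 0.074], 0.67)]
left_tag [([0.558, 0.153, 0.033], 0.79), ([0.62, 0.05, 0.013], 0.75)]
middle_tag [([0.517, -0.016, 0.03], 0.7)]
right_tag [([0.479, -0.191, 0.03], 0.95)]
loupe [([0.54, 0.068, 0.013], 0.53)]
part1 [([0.479, -0.096, 0.012], 0.6), ([0.616, 0.051, 0.009], 0.45)]
part2 [([0.479, -0.096, 0.012], 0.6), ([0.616, 0.051, 0.009], 0.45)]
pot [([0.58, -0.13, 0.013], 0.56)]
```

View pics/scene0.png

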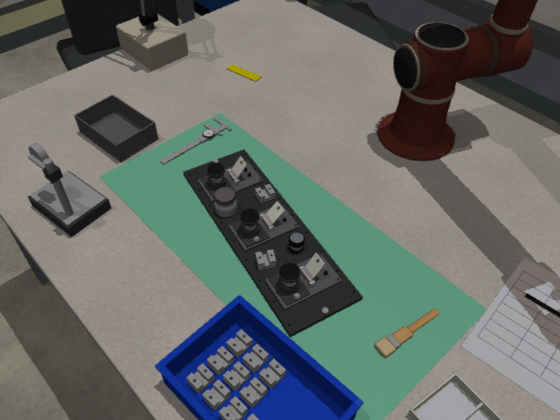

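View pics/top0.png

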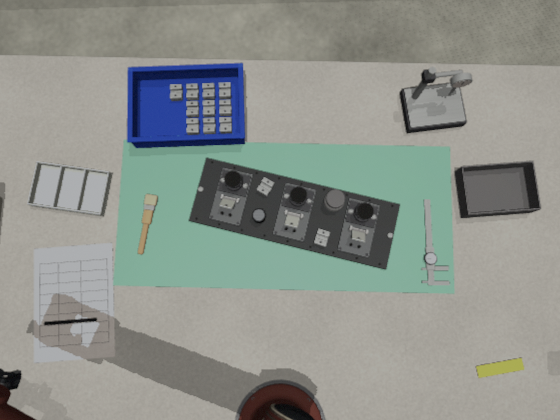

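```bash
cat > h.py <<'E'
import numpy as np
from scipy.spatial.transform import Rotation as R
N=["left_pad","middle_pad","right_pad","left_tag","middle_tag","right_tag"]
M=np.array([[.627,.139],[.5885,-.0335],[.5455,-.202],[.557,.1515],[.5175,-.017],[.4795,-.1905]])
# fit rigid: origin c, yaw, pad offset a, tag offset b along x
from scipy.optimize import least_squares
L=np.array([.175,0,-.175]*2)
def model(p):
    c,s=np.cos(p[2]),np.sin(p[2]); x=np.r_[[p[3]]*3,[p[4]]*3]
    return np.c_[p[0]+c*x-s*L,p[1]+s*x+c*L]
f=lambda p:np.r_[(model(p)-M).ravel(),p[:1]-.552+0,p[1:2]+.027]
S=least_squares(f,[.55,-.02,-.2,.03,-.03])
P=model(S.x)
E
python3 - <<'E'
from h import *
print(S.x.round(4)); print(P.round(4)); print((P-M).round(4))
E
```

```text
[ 0.5523 -0.0256 -0.2267  0.0353 -0.035 ]
[[ 0.626   0.137 ]
 [ 0.5867 -0.0335]
 [ 0.5473 -0.2041]
 [ 0.5575  0.1528]
 [ 0.5182 -0.0178]
 [ 0.4789 -0.1883]]
[[-0.001  -0.002 ]
 [-0.0018 -0.    ]
 [ 0.0018 -0.0021]
 [ 0.0005  0.0013]
 [ 0.0007 -0.0008]
 [-0.0006  0.0022]]
```

The views agree with the stated layout: yaw is about -0.227, and the pad to tag offset is about 70 mm. In the top image the pads are at pixels (233,180), (298,196) and (365,211), left to right. The tags lie on the robot side of them. Next I'll work out the shifts in tool axes.

```bash
cat > d.py <<'E'
import sys
from h import *
from station import ctrl
o=ctrl.get_obs(); r=R.from_rotvec(o["tool_rot"])
print("t",round(o["t"],2),"pos",np.round(o["tool_pos"],4),"F",np.round(o["contact_force"],2),"tauz",np.round(o["effort"],2),"open",round(o["opening"],4))
print("toolaxes",r.as_matrix().round(3).tolist())
if len(sys.argv)>2:
    i=N.index(sys.argv[1]); T=np.r_[P[i],float(sys.argv[2])/1000+ctrl.finger_overhang]
    print("shift mm",(r.inv().apply(T-o["tool_pos"])*1000).round(1), "tip z",round(o["tool_pos"][2]-ctrl.finger_overhang,4))
E
python3 d.py left_pad 110
```

```text
t 1.2 pos [0.1593 0.6043 0.4047] F [-0.27 -0.29 -0.03] tauz [ -0.   -39.37 -37.04  -0.     0.     0.  ] open 0.0856
toolaxes [[-0.967, 0.255, 0.0], [0.255, 0.967, -0.0], [-0.0, -0.0, -1.0]]
shift mm [-570.4 -332.9  121.3] tip z 0.2313
```

```bash
python3 -m crank '[[0,0,0,-35,-20,5,1],[0,0,0,-35,-20,5,1],[0,0,0,-35,-20,5,1],[0,0,0,-35,-20,5,1],[0,0,0,-35,-20,5,1],[0,0,0,-35,-20,5,1],[0,0,0,-35,-20,5,1],[0,0,0,-35,-20,5,1]]' 20; python3 d.py left_pad 110
```

```text
t: 1.87
tool_pos: [0.3919, 0.3768, 0.3653]
tool_rot: [0.379, 3.117, 0.013]
contact_force: [0.2, 1.1, 0.1]
opening: 0.0
t 1.87 pos [0.3919 0.3768 0.3653] F [0.16 1.09 0.08] tauz [ 4.780e+00 -3.246e+01 -3.572e+01 -2.000e-02  2.700e-01  7.600e-01] open 0.0
toolaxes [[-0.971, 0.24, 0.003], [0.24, 0.971, 0.008], [-0.001, 0.008, -1.0]]
shift mm [-284.8 -177.4   80.6] tip z 0.1919
```

```bash
python3 -m crank '[[0,0,0,-35,-20,5,1],[0,0,0,-35,-20,5,1],[0,0,0,-35,-20,5,1],[0,0,0,-35,-20,5,1],[0,0,0,-35,-20,5,1]]'; python3 d.py left_pad 110
```

```text
t: 2.28
tool_pos: [0.5403, 0.2325, 0.3406]
tool_rot: [0.379, 3.114, 0.017]
contact_force: [0.7, 0.7, 0.3]
opening: -0.0001
t 2.28 pos [0.5403 0.2325 0.3406] F [0.7  0.67 0.26] tauz [  2.71 -39.12 -33.84  -0.11   0.2    0.6 ] open -0.0001
toolaxes [[-0.971, 0.24, 0.006], [0.24, 0.971, 0.01], [-0.004, 0.011, -1.0]]
shift mm [-105.9  -72.8   56.8] tip z 0.1672
```

```bash
python3 -m crank '[[0,0,0,-30,-22,14,1],[0,0,0,-30,-22,14,1],[0,0,0,-30,-20,14,1],[0,0,0,-5,-4,4,1],[0,0,0,0,0,0,1]]'; python3 d.py left_pad 90
```

```text
t: 2.7
tool_pos: [0.6245, 0.1327, 0.293]
tool_rot: [0.393, 3.107, 0.017]
contact_force: [-0.9, -0.7, 0.0]
opening: 0.0
t 2.7 pos [0.6245 0.1327 0.293 ] F [-0.91 -0.71  0.01] tauz [ -1.04 -41.76 -35.14  -0.07  -0.17  -0.08] open 0.0
toolaxes [[-0.969, 0.249, 0.011], [0.249, 0.969, 0.009], [-0.008, 0.012, -1.0]]
shift mm [-0.2  4.2 29.7] tip z 0.1196
```

```bash
python3 -m crank '[[0.012,0.008,0,0,4,10,1],[0,0,0,0,0,0,1],[0,0,0,0,0,0,1]]'; python3 d.py left_pad 80
python3 - <<'E'
from station import eyes
import cv2,numpy as np
for n,(u,v) in {"scene":(289,270),"top":(233,190)}.items():
    p=eyes.get_image(n)["image"][:,:,::-1]
    cv2.imwrite(f"pics/{n}1.png",cv2.resize(p[v-70:v+70,u-90:u+90],None,fx=4,fy=4,interpolation=cv2.INTER_CUBIC))
E
```

```text
t: 2.95
tool_pos: [0.6249, 0.1382, 0.2825]
tool_rot: [-0.393, -3.115, 0.001]
contact_force: [0.8, -0.2, 0.9]
opening: 0.0
t 2.95 pos [0.6249 0.1382 0.2825] F [ 0.75 -0.24  0.9 ] tauz [-6.300e-01 -4.117e+01 -3.328e+01 -4.000e-02  4.000e-02  0.000e+00] open 0.0
toolaxes [[-0.969, 0.249, -0.002], [0.249, 0.969, -0.0], [0.002, -0.001, -1.0]]
shift mm [-1.4 -0.9 29.1] tip z 0.1091
```

View pics/scene1.png

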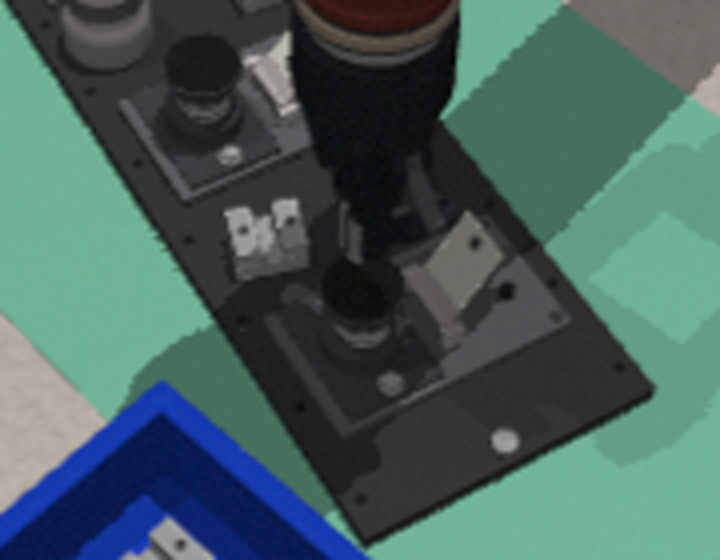

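View pics/top1.png

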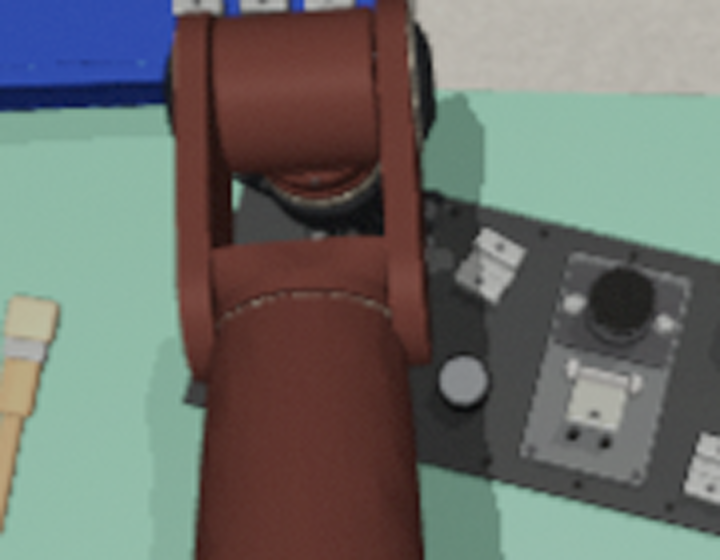

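The scene crop shows the shut fingertip (about (375,245) in the crop) above the left pad at (360,285), with the tag clear to its right. Next, press down.

```bash
python3 -m crank '[[0,0,0,-1,-1,14,1],[0,0,0,0,0,12,1],[0,0,0,0,0,0,1],[0,0,0,0,0,0,1]]'; python3 d.py left_pad 76;  python3 -m crank '[[0,0,0,0,0,0,1]]';python3 -m crank '[[0,0,0,0,0,0,1]]'
```

```text
t: 3.38
tool_pos: [0.6242, 0.1398, 0.2555]
tool_rot: [0.386, 3.117, 0.0]
contact_force: [0.0, 0.3, 0.1]
opening: -0.0001
t 3.38 pos [0.6242 0.1398 0.2555] F [0.02 0.3  0.07] tauz [ 5.000e-02 -4.239e+01 -3.286e+01  0.000e+00  2.000e-02 -0.000e+00] open -0.0001
toolaxes [[-0.97, 0.244, 0.001], [0.244, 0.97, 0.0], [-0.001, 0.0, -1.0]]
shift mm [-2.4 -2.3  6.1] tip z 0.0821
t: 3.47
tool_pos: [0.6239, 0.14, 0.2548]
tool_rot: [-0.386, -3.117, 0.0]
contact_force: [0.2, -0.7, -0.0]
opening: 0.0002
t: 3.55
tool_pos: [0.6238, 0.1401, 0.2546]
tool_rot: [-0.386, -3.117, 0.0]
contact_force: [0.7, -0.5, 0.2]
opening: 0.0002
```

```bash
python3 -m crank '[[0,0,0,0,0,5,1],[0,0,0,0,0,5,1],[0,0,0,0,0,0,1],[0,0,0,0,0,0,1]]';  python3 -m crank '[[0,0,0,0,0,0,1]]';python3 -m crank '[[0,0,0,0,0,3,1]]';python3 -m crank '[[0,0,0,0,0,0,1]]';python3 -m crank '[[0,0,0,0,0,0,1]]'
```

```text
t: 3.88
tool_pos: [0.6245, 0.1401, 0.2461]
tool_rot: [0.386, 3.117, 0.001]
contact_force: [-1.6, 0.2, 3.7]
opening: -0.0001
t: 3.97
tool_pos: [0.6245, 0.14, 0.2465]
tool_rot: [0.386, 3.117, 0.001]
contact_force: [-1.5, 0.3, 2.6]
opening: -0.0001
t: 4.05
tool_pos: [0.6248, 0.1401, 0.2445]
tool_rot: [0.386, 3.116, 0.001]
contact_force: [-3.2, -0.0, 4.9]
opening: -0.0005
t: 4.13
tool_pos: [0.6249, 0.1401, 0.2446]
tool_rot: [0.386, 3.116, 0.001]
contact_force: [-2.8, -0.9, 5.0]
opening: 0.0002
t: 4.22
tool_pos: [0.6249, 0.1401, 0.245]
tool_rot: [0.386, 3.116, 0.001]
contact_force: [-3.6, 0.6, 4.2]
opening: 0.0001
```

```bash
for i in 1 2; do :; done; python3 -m crank '[[0,0,0,0,0,4,1],[0,0,0,0,0,0,1]]';  python3 -m crank '[[0,0,0,0,0,0,1]]';python3 -m crank '[[0,0,0,0,0,5,1],[0,0,0,0,0,0,1]]';python3 -m crank '[[0,0,0,0,0,0,1]]';python3 -m crank '[[0,0,0,0,0,0,1]]'
```

```text
t: 4.38
tool_pos: [0.6252, 0.1401, 0.2423]
tool_rot: [0.386, 3.116, 0.002]
contact_force: [-4.4, -0.6, 7.0]
opening: 0.0001
t: 4.47
tool_pos: [0.6253, 0.1401, 0.2429]
tool_rot: [0.386, 3.116, 0.001]
contact_force: [-4.2, -0.9, 7.3]
opening: 0.0002
t: 4.63
tool_pos: [0.6257, 0.1402, 0.24]
tool_rot: [0.386, 3.115, 0.001]
contact_force: [-5.0, -0.3, 8.5]
opening: -0.0
t: 4.72
tool_pos: [0.6258, 0.1402, 0.2411]
tool_rot: [0.386, 3.116, 0.001]
contact_force: [-4.0, -0.6, 8.6]
opening: 0.0002
t: 4.8
tool_pos: [0.6258, 0.1403, 0.2419]
tool_rot: [0.386, 3.116, 0.001]
contact_force: [-4.3, -0.6, 7.2]
opening: 0.0002
```

```bash
python3 -m crank '[[0,0,0,0,0,-20,1],[0,0,0,0,0,-20,1],[0,0,0,0,-10,-5,1],[0,0,0,0,-38,0,1],[0,0,0,0,-38,0,1],[0,0,0,0,-38,0,1]]'; python3 d.py middle_pad 82
```

```text
t: 5.3
tool_pos: [0.5955, 0.0207, 0.2857]
tool_rot: [0.368, 3.113, 0.003]
contact_force: [0.2, 0.8, 0.1]
opening: -0.0001
t 5.3 pos [0.5955 0.0207 0.2857] F [0.18 0.76 0.09] tauz [  5.63 -36.95 -34.62   0.13   0.14   0.68] open -0.0001
toolaxes [[-0.972, 0.233, 0.007], [0.233, 0.972, 0.001], [-0.007, 0.002, -1.0]]
shift mm [ -3.9 -54.8  30.2] tip z 0.1123
```

```bash
python3 -m crank '[[0,0.007,0,-2,-36,0,1],[0,0,0,-1,-10,0,1],[0,0,0,0,0,0,1],[0,0,0,0,0,0,1]]'; python3 d.py middle_pad 82
```

```text
t: 5.63
tool_pos: [0.5839, -0.0341, 0.2817]
tool_rot: [-0.382, -3.116, 0.0]
contact_force: [0.7, -0.5, -0.0]
opening: 0.0001
t 5.63 pos [ 0.5839 -0.0341  0.2817] F [ 0.71 -0.51 -0.03] tauz [-8.200e-01 -3.729e+01 -3.423e+01 -9.000e-02  2.000e-02 -3.000e-02] open 0.0001
toolaxes [[-0.97, 0.241, -0.002], [0.241, 0.97, 0.0], [0.002, -0.0, -1.0]]
shift mm [-2.6  1.2 26.2] tip z 0.1083
```

```bash
python3 -m crank '[[0,0,0,-2,1,13,1],[0,0,0,0,0,11,1],[0,0,0,0,0,0,1],[0,0,0,0,0,0,1]]'; python3 -m crank '[[0,0,0,0,0,5,1],[0,0,0,0,0,5,1],[0,0,0,0,0,0,1],[0,0,0,0,0,0,1]]';  python3 -m crank '[[0,0,0,0,0,3,1]]';python3 -m crank '[[0,0,0,0,0,0,1]]';python3 -m crank '[[0,0,0,0,0,0,1]]'
```

```text
t: 5.97
tool_pos: [0.5864, -0.0302, 0.2531]
tool_rot: [-0.376, -3.115, -0.002]
contact_force: [0.8, -0.6, 0.6]
opening: 0.0
t: 6.3
tool_pos: [0.5871, -0.0284, 0.2425]
tool_rot: [-0.369, -3.115, 0.001]
contact_force: [-2.0, -1.5, 3.9]
opening: 0.0002
t: 6.38
tool_pos: [0.5874, -0.0283, 0.2405]
tool_rot: [-0.369, -3.116, 0.001]
contact_force: [-2.3, -0.2, 4.8]
opening: -0.0004
t: 6.47
tool_pos: [0.5874, -0.0283, 0.2405]
tool_rot: [-0.369, -3.116, 0.001]
contact_force: [-2.1, -1.6, 3.6]
opening: 0.0001
t: 6.55
tool_pos: [0.5874, -0.0283, 0.2409]
tool_rot: [-0.369, -3.116, 0.001]
contact_force: [-2.1, -1.0, 4.2]
opening: -0.0002
```

```bash
python3 -m crank '[[0,0,0,0,0,4,1],[0,0,0,0,0,0,1]]';  python3 -m crank '[[0,0,0,0,0,0,1]]';python3 -m crank '[[0,0,0,0,0,4,1],[0,0,0,0,0,0,1]]';python3 -m crank '[[0,0,0,0,0,0,1]]';python3 -m crank '[[0,0,0,0,0,0,1]]'
```

```text
t: 6.72
tool_pos: [0.5877, -0.0284, 0.238]
tool_rot: [-0.369, -3.117, 0.001]
contact_force: [-2.9, -0.1, 4.5]
opening: -0.0002
t: 6.8
tool_pos: [0.5877, -0.0284, 0.2385]
tool_rot: [-0.37, -3.117, 0.001]
contact_force: [-2.6, -0.1, 4.9]
opening: -0.0
t: 6.97
tool_pos: [0.588, -0.0284, 0.2358]
tool_rot: [-0.37, -3.118, 0.0]
contact_force: [-3.1, -0.2, 6.2]
opening: 0.0
t: 7.05
tool_pos: [0.588, -0.0284, 0.2364]
tool_rot: [-0.37, -3.117, 0.0]
contact_force: [-3.7, -0.2, 5.7]
opening: 0.0001
t: 7.13
tool_pos: [0.5881, -0.0285, 0.2369]
tool_rot: [-0.37, -3.117, 0.0]
contact_force: [-3.4, -0.4, 5.3]
opening: -0.0001
```

Left takes about 0.9 N/mm and middle about 0.4 N/mm. Now the right mount.

```bash
python3 -m crank '[[0,0,0,0,0,-20,1],[0,0,0,0,0,-20,1],[0,0,0,0,-10,-10,1],[0,0,0,0,-38,0,1],[0,0,0,0,-38,0,1],[0,0,0,0,-38,0,1]]'; python3 d.py right_pad 82
```

```text
t: 7.63
tool_pos: [0.5592, -0.1478, 0.2872]
tool_rot: [0.353, 3.121, 0.005]
contact_force: [0.9, -0.5, -0.9]
opening: -0.0002
t 7.63 pos [ 0.5592 -0.1478  0.2872] F [ 0.91 -0.55 -0.87] tauz [  4.84 -36.97 -33.55   0.04   0.18   0.7 ] open -0.0002
toolaxes [[-0.975, 0.223, 0.001], [0.223, 0.975, 0.003], [-0.0, 0.003, -1.0]]
shift mm [ -1.  -57.6  31.6] tip z 0.1138
```

```bash
python3 -m crank '[[0,0,0,0,-36,0,1],[0,0,0,0,-12,0,1],[0,0,0,0,0,0,1],[0,0,0,0,0,0,1]]'; python3 d.py right_pad 82
```

```text
t: 7.97
tool_pos: [0.5449, -0.2039, 0.2859]
tool_rot: [0.367, 3.119, 0.003]
contact_force: [-0.5, 0.4, -0.3]
opening: 0.0001
t 7.97 pos [ 0.5449 -0.2039  0.2859] F [-0.52  0.44 -0.29] tauz [-8.800e-01 -3.669e+01 -3.453e+01 -8.000e-02 -2.000e-02 -3.000e-02] open 0.0001
toolaxes [[-0.973, 0.232, 0.002], [0.232, 0.973, 0.002], [-0.001, 0.002, -1.0]]
shift mm [-2.4  0.3 30.5] tip z 0.1125
```

```bash
python3 -m crank '[[0,0,0,-2,0,15,1],[0,0,0,0,-1,13,1],[0,0,0,0,0,0,1],[0,0,0,0,0,0,1]]'; python3 -m crank '[[0,0,0,0,0,5,1],[0,0,0,0,0,5,1],[0,0,0,0,0,0,1],[0,0,0,0,0,0,1]]';  python3 -m crank '[[0,0,0,0,0,3,1]]';python3 -m crank '[[0,0,0,0,0,0,1]]';python3 -m crank '[[0,0,0,0,0,0,1]]'
```

```text
t: 8.3
tool_pos: [0.5473, -0.202, 0.2559]
tool_rot: [0.361, 3.12, 0.006]
contact_force: [0.6, -0.1, 1.0]
opening: -0.0
t: 8.63
tool_pos: [0.5482, -0.2003, 0.2468]
tool_rot: [0.355, 3.12, 0.003]
contact_force: [-3.0, -0.2, 3.8]
opening: -0.0002
t: 8.72
tool_pos: [0.5485, -0.2004, 0.2449]
tool_rot: [0.355, 3.12, 0.002]
contact_force: [-2.7, 0.9, 4.7]
opening: 0.0004
t: 8.8
tool_pos: [0.5485, -0.2003, 0.2453]
tool_rot: [0.355, 3.12, 0.002]
contact_force: [-3.3, 0.7, 4.5]
opening: 0.0002
t: 8.88
tool_pos: [0.5486, -0.2004, 0.2458]
tool_rot: [0.355, 3.12, 0.002]
contact_force: [-3.7, 0.2, 4.0]
opening: 0.0001
```

```bash
python3 -m crank '[[0,0,0,0,0,4,1],[0,0,0,0,0,0,1]]';  python3 -m crank '[[0,0,0,0,0,0,1]]';python3 -m crank '[[0,0,0,0,0,4,1],[0,0,0,0,0,0,1]]';python3 -m crank '[[0,0,0,0,0,0,1]]';python3 -m crank '[[0,0,0,0,0,0,1]]'
```

```text
t: 9.05
tool_pos: [0.5489, -0.2005, 0.2435]
tool_rot: [0.355, 3.119, 0.002]
contact_force: [-4.4, 0.5, 7.2]
opening: 0.0001
t: 9.13
tool_pos: [0.549, -0.2005, 0.2442]
tool_rot: [0.355, 3.119, 0.003]
contact_force: [-4.5, 0.3, 6.2]
opening: 0.0001
t: 9.3
tool_pos: [0.5493, -0.2007, 0.2424]
tool_rot: [0.355, 3.119, 0.003]
contact_force: [-4.7, 2.1, 7.7]
opening: 0.0001
t: 9.38
tool_pos: [0.5494, -0.2008, 0.2434]
tool_rot: [0.356, 3.119, 0.003]
contact_force: [-4.4, 1.3, 7.2]
opening: -0.0003
t: 9.47
tool_pos: [0.5494, -0.2008, 0.2442]
tool_rot: [0.356, 3.12, 0.004]
contact_force: [-2.9, 1.2, 6.2]
opening: -0.0001
```

Right takes about 1 N/mm, so the middle mount is clearly softest. Next I'll lift and go above the middle tag.

```bash
python3 -m crank '[[0,0,0,0,0,-22,1],[0,0,0,0,0,-22,1],[0,0,0,10,10,-8,1],[0,0,0,20,34,0,1],[0,0,0,20,34,0,1],[0,0,0,15,36,0,1],[0,0,0,8,36,0,1]]'; python3 d.py middle_tag 100
```

```text
t: 10.05
tool_pos: [0.5122, -0.039, 0.2982]
tool_rot: [0.375, 3.108, 0.006]
contact_force: [1.3, 0.9, -0.1]
opening: -0.0001
t 10.05 pos [ 0.5122 -0.039   0.2982] F [ 1.32  0.9  -0.08] tauz [ -5.1  -29.95 -34.41  -0.07   0.18  -0.76] open -0.0001
toolaxes [[-0.971, 0.238, 0.011], [0.238, 0.971, 0.002], [-0.01, 0.005, -1.0]]
shift mm [-0.6 21.9 24.9] tip z 0.1248
```

```bash
python3 -m crank '[[0.005,0.01,0,-1,15,0,1],[0,0,0,0,0,0,1],[0,0,0,0,0,0,1],[0,0,0,0,0,0,1]]'; python3 d.py middle_tag 80
python3 - <<'E'
from station import eyes
import cv2,numpy as np
for n,(u,v) in {"scene":(250,220),"top":(295,205)}.items():
    p=eyes.get_image(n)["image"][:,:,::-1]
    cv2.imwrite(f"pics/{n}2.png",cv2.resize(p[v-70:v+70,u-90:u+90],None,fx=4,fy=4,interpolation=cv2.INTER_CUBIC))
E
```

```text
t: 10.38
tool_pos: [0.5153, -0.0178, 0.2971]
tool_rot: [0.364, 3.119, 0.005]
contact_force: [0.8, 0.7, 0.4]
opening: 0.0
t 10.38 pos [ 0.5153 -0.0178  0.2971] F [0.76 0.72 0.39] tauz [ 6.300e-01 -2.965e+01 -3.466e+01  6.000e-02  1.000e-02  2.000e-02] open 0.0
toolaxes [[-0.973, 0.23, 0.002], [0.23, 0.973, 0.003], [-0.001, 0.004, -1.0]]
shift mm [-2.8  0.6 43.7] tip z 0.1237
```

View pics/scene2.png

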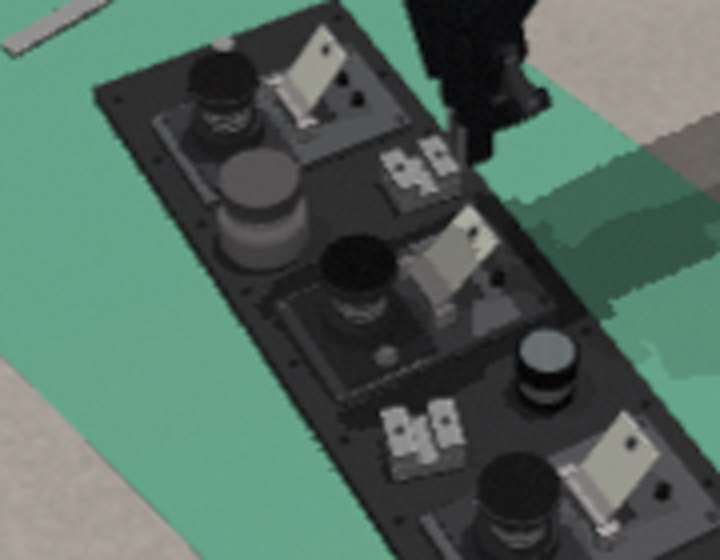

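The fingertip is above the middle tag (tag at about (455,255) in the crop), and all pads and other tags stand. Now descend.

```bash
python3 -m crank '[[0,0,0,-3,1,20,1],[0,0,0,0,0,20,1],[0,0,0,0,0,8,1],[0,0,0,0,0,0,1]]'; python3 d.py middle_tag 31;python3 -m crank '[[0,0,0,0,0,8,1],[0,0,0,0,0,8,1],[0,0,0,0,0,8,1],[0,0,0,0,0,6,1]]'; python3 d.py middle_tag 31
```

```text
t: 10.82
tool_pos: [0.52, -0.0224, 0.2492]
tool_rot: [0.376, 3.113, 0.004]
contact_force: [0.2, 0.2, -1.3]
opening: 0.0002
t 10.82 pos [ 0.52   -0.0224  0.2492] F [ 0.23  0.16 -1.3 ] tauz [ 1.300e-01 -3.120e+01 -3.377e+01  2.000e-02 -2.100e-01  0.000e+00] open 0.0002
toolaxes [[-0.971, 0.238, 0.007], [0.238, 0.971, 0.002], [-0.006, 0.003, -1.0]]
shift mm [ 3.1  4.  44.8] tip z 0.0758
t: 11.15
tool_pos: [0.5217, -0.0244, 0.22]
tool_rot: [0.38, 3.107, 0.003]
contact_force: [-0.5, -0.6, 0.5]
opening: -0.0003
t 11.15 pos [ 0.5217 -0.0244  0.22  ] F [-0.52 -0.57  0.47] tauz [-6.000e-02 -3.187e+01 -3.154e+01  1.000e-02  3.000e-02  0.000e+00] open -0.0003
toolaxes [[-0.971, 0.241, 0.012], [0.241, 0.971, 0.001], [-0.011, 0.004, -1.0]]
shift mm [ 5.2  5.6 15.6] tip z 0.0466
```

```bash
python3 -m crank '[[0.004,0.011,0,4,5,0,1]]'; python3 d.py middle_tag 31
python3 - <<'E'
from station import eyes
import cv2,numpy as np
for n,(u,v) in {"scene":(265,220)}.items():
    p=eyes.get_image(n)["image"][:,:,::-1]
    cv2.imwrite(f"pics/{n}3.png",cv2.resize(p[v-50:v+50,u-65:u+65],None,fx=6,fy=6,interpolation=cv2.INTER_CUBIC))
E
```

```text
t: 11.23
tool_pos: [0.5191, -0.0191, 0.2192]
tool_rot: [-0.383, -3.118, 0.002]
contact_force: [1.1, -0.5, -0.5]
opening: -0.0003
t 11.23 pos [ 0.5191 -0.0191  0.2192] F [ 1.06 -0.47 -0.51] tauz [ -0.58 -30.94 -31.55   0.17  -0.04  -0.2 ] open -0.0003
toolaxes [[-0.97, 0.242, -0.001], [0.242, 0.97, -0.001], [0.0, -0.001, -1.0]]
shift mm [ 1.1  1.1 14.8] tip z 0.0458
```

View pics/scene3.png

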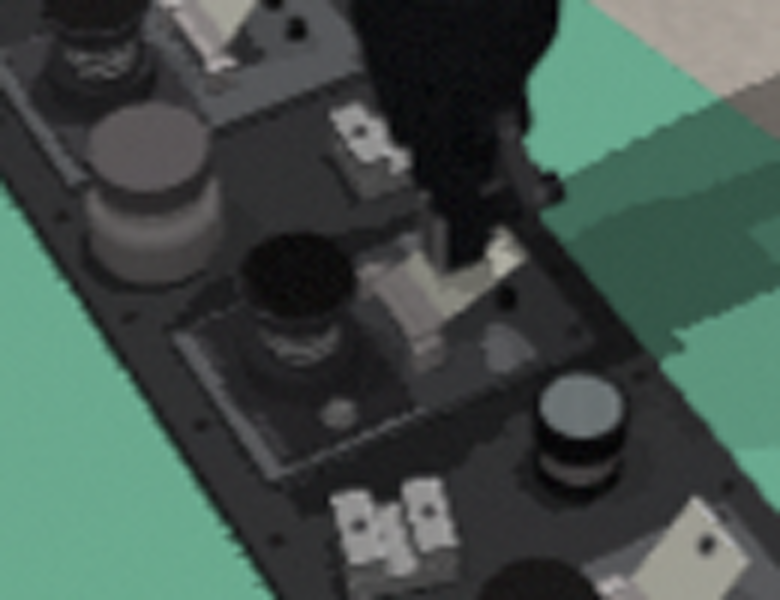

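The tag at about (470,275) is partly folded under the fingertip, as wanted. I'll keep pushing.

```bash
python3 -m crank '[[0,0,0,1,2,6,1],[0,0,0,0,0,6,1],[0,0,0,0,0,4,1]]'; python3 d.py middle_tag 30;python3 -m crank '[[0,0,0,0,0,4,1],[0,0,0,0,0,2,1]]';python3 d.py middle_tag 30
```

```text
t: 11.53
tool_pos: [0.5187, -0.0148, 0.2043]
tool_rot: [0.379, 3.118, -0.001]
contact_force: [-0.4, -0.5, 1.8]
opening: 0.0003
t 11.53 pos [ 0.5187 -0.0148  0.2043] F [-0.4  -0.52  1.84] tauz [ 3.800e-01 -3.209e+01 -3.114e+01  2.200e-01 -4.000e-02  1.000e-02] open 0.0003
toolaxes [[-0.971, 0.24, 0.0], [0.24, 0.971, -0.001], [-0.001, -0.001, -1.0]]
shift mm [-0.3 -3.   0.9] tip z 0.0309
t: 11.7
tool_pos: [0.52, -0.0147, 0.2037]
tool_rot: [-0.376, -3.115, 0.003]
contact_force: [-9.5, -0.2, 15.4]
opening: -0.0
t 11.7 pos [ 0.52   -0.0147  0.2037] F [-9.54 -0.21 15.38] tauz [ 8.000e-02 -2.686e+01 -2.917e+01  3.000e-01 -2.170e+00 -1.000e-02] open -0.0
toolaxes [[-0.971, 0.238, -0.004], [0.238, 0.971, -0.001], [0.004, -0.002, -1.0]]
shift mm [ 1.  -3.4  0.3] tip z 0.0303
```

Firm stop at tip height 30.3 mm (15 N), so the tag is flat. Lift away and check.

```bash
python3 -m crank '[[0,0,0,0,0,0,1],[0,0,0,0,0,-15,1],[0,0,0,0,0,-30,1],[0,0,0,0,0,-40,1],[0,0,0,20,0,-35,1],[0,0,0,35,0,-15,1],[0,0,0,38,0,-10,1],[0,0,0,38,0,0,1]]'; python3 -m crank '[[0,0,0,38,0,0,1],[0,0,0,30,0,0,1],[0,0,0,0,0,0,1],[0,0,0,0,0,0,1]]'
python3 - <<'E'
from station import eyes,spotter
import cv2,numpy as np
p=eyes.get_image("scene");u,v=265,225
cv2.imwrite("pics/scene4.png",cv2.resize(p["image"][v-100:v+100,u-130:u+130,::-1],None,fx=3,fy=3,interpolation=cv2.INTER_CUBIC))
for q in ["loupe","part1","pot","brush","calliper"]:
    print(q,[(np.round(a["centre"],3).tolist(),round(a["confidence"],2)) for a in spotter.mark_of(q,p)[:3]])
p=eyes.get_image("top");cv2.imwrite("pics/top4.png",p["image"][:,:,::-1])
E
```

```text
t: 12.37
tool_pos: [0.3935, 0.0168, 0.3549]
tool_rot: [-0.378, -3.111, 0.0]
contact_force: [-0.9, -0.1, 0.9]
opening: 0.0002
t: 12.7
tool_pos: [0.3203, 0.0352, 0.3556]
tool_rot: [0.375, 3.119, 0.001]
contact_force: [-0.5, 0.1, 0.0]
opening: 0.0002
loupe [([0.534, 0.067, 0.01], 0.52), ([0.614, 0.054, 0.01], 0.46)]
part1 [([0.616, 0.055, 0.01], 0.81), ([0.48, -0.097, 0.012], 0.7), ([0.513, 0.373, 0.001], 0.15)]
pot [([0.58, -0.129, 0.013], 0.97), ([0.48, -0.098, 0.014], 0.42)]
brush [([0.513, 0.372, -0.004], 0.71)]
calliper [([0.476, -0.387, -0.0], 0.97)]
```

View pics/scene4.png

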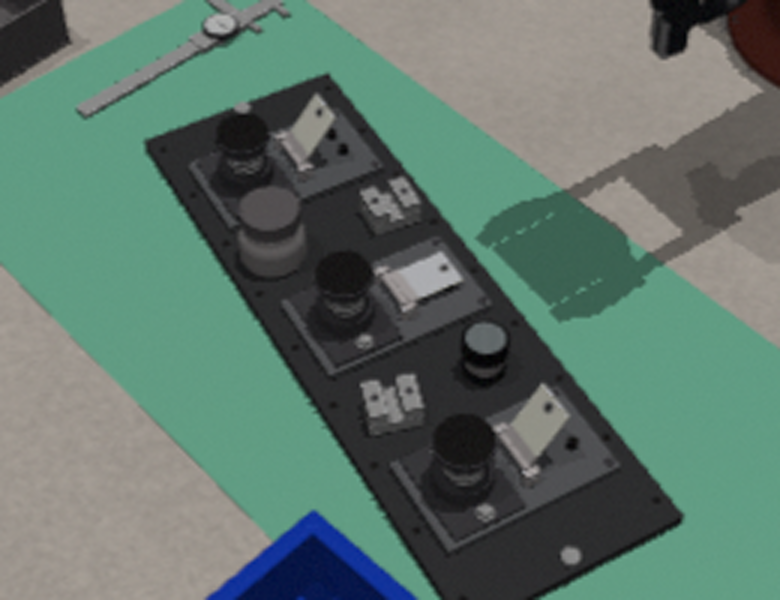

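View pics/top4.png

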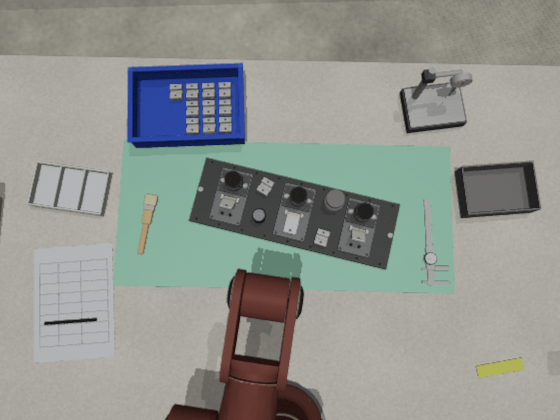

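The middle tag lies flat at about (425,280) in the scene crop. The other two stand, the pads are up, and nothing has shifted.

```bash
python3 -c "
from station import ctrl
print(ctrl.finish_job())"
```

```text
the job is handed in; nothing more can be done
None
```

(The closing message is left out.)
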